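Crank a pellet die home in the hand screw press

ROBOT

A 6-joint arm with a two-finger parallel gripper is mounted at the origin on a cart in front of the work surface, level with it; the furniture and walls round the work are solid. World frame = base frame: x ahead of the robot, y to its left, z up, the work surface at z = 0. Lengths are in mm, angles in rad, forces in N, time in s.
With the tool pointing down it reaches from about 250 to 775 mm from the base axis. Payload 4 kg.
Tool frame: the origin (TCP) lies midway between the tips of the shut fingers; the grasp point (between the pads) lies 19 mm behind it; z points along the fingers, y is the line along which they close (so a half turn about z gives the same grasp; the last joint's range is limited). The gripper opens to 94 mm and grips with 3 to 60 N. Pads are 16 mm wide; open, the fingers measure 119 mm over their backs; the gripper's body (75 mm by 177 mm) begins 78 mm behind the grasp point.
Start: joints at [1.202, 0.087, 1.371, -0, 1.684, -0.103], TCP at [144.484, 530.702, 205.506] pointing down, gripper open.
Joint ranges: [-3.1, 3.1], [-0.76, 2.03], [0.27, 2.55], [-1.08, 4.22], [0.17, 2.65], [-2.57, 2.57]. Speed limits (rad/s): [2.79, 2.79, 3.14, 3.14, 3.14, 3.14].

INTERFACE

Orientations are given as a unit quaternion [w, x, y, z].
In Python, from rig import bot gives the robot as it stands. Calls block until the motion is done:
- bot.move_pose(position, orientation): joint-space move of the TCP to a pose.
- bot.servo_line(position, attitude=None, speed=150, f_stop=None): straight line of the TCP; attitude=None keeps the orientation; speed is the mean speed in mm/s. With f_stop (N) it stops when the force on the tool has changed by that much, and returns True; else False.
- bot.move_joints(angles): joint-space move.
- bot.move_gripper(opening, grip_force=None): finger opening in mm; grip_force is the grip in N (None keeps the last); returns when the fingers have stopped.
- bot.sleep(seconds).
- bot.solve_ik(position, orientation): joint angles nearest the present ones, or None.
- bot.read_camera(name): name is "scene" or "side" or "wrist"; returns (picture, depth): 400x640x3 uint8, blue, green, red; 400x640 float32, mm along the optical axis (not along the pixel's ray), 0 where there is no reading.
- bot.calibration(name): a dict with "camera_matrix" (3x3 intrinsics, pixels), "k1" (the pictures are not rectified: a ray, as slopes to the right and down, at radius r is drawn at 1 + k1 r^2 times it, then the intrinsics apply), "rvec" (rotation vector, rad) and "tvec" (3), from world to camera coordinates, as OpenCV has them. Camera axes: x right, y down, z forward; pixel columns grow to the right and rows downward; lengths in mm; the calibration is good to about 2 mm. A picture is of the moment at which its call begins: read the wrist's pose just before it. calibration takes no time and is no camera call; for the wrist camera it gives the pose at the moment of the call.
A pose or a line that the arm cannot do raises bot.IKError and nothing moves.
- bot.finish_job(): hands the job in; it is judged then, once.
Readings, each from a call of its own:
- bot.current_time_s(): time.
- bot.current_joints(): joint angles.
- bot.current_qd(): joint speeds.
- bot.current_tau(): joint torques, N m.
- bot.current_eef_pos(): TCP position.
- bot.current_tcp_rot(): TCP orientation.
- bot.current_contact_force(): force on the tool from outside, world axes, zero at the start.
- bot.current_moment(): the same for the moment, N m.
- bot.current_opening(): finger opening in mm.
- bot.current_grasp_force(): force on a finger pad.
Only numpy, scipy, OpenCV 4.12 (cv2) and the standard library are available. Lean on these libraries where they do the work, as an engineer would, in place of code of your own. Each camera call takes 0.05 s, during which the arm holds its last target. There are 200 camera calls.

TASK

The pellet die stands ready in the hand screw press. Pick up the loose crank, feel for the flats and fit it right down onto the press's square shaft end without forcing it, then wind it clockwise (seen from above) until the die's plunger is fully home and the press has gone firm, about a third of a turn more, and stop there without straining the press. Leave the crank on the shaft and the things around alone.

Things in the scene. Friction and masses are not known exactly. Their poses are not given: they have to be found in the camera images.
- press: Blue-grey hand screw press, fixed to the worktop, 124 (x) by 172 (y) mm, 224 mm high: base, two steel columns at y = -62 and +62 mm, and a bridge across them (top 184 mm high, cap nuts to 193 mm). Origin: centre of the underside, on the vertical axis of the screw; z up.
- shaft_collar (a point): Point on the screw's axis at the upper face of the shaft's round collar (36 mm across, 200 mm above the worktop), where the fitted crank's underside comes to rest.
- shaft_top (a point): Point on the screw's axis at the top of the square shaft end, 24 mm above the collar. Steel square, 16 mm across flats, the last 3.5 mm chamfered to 11 mm. Which way the flats stand is not measured and differs each time (never square to the press): rest the crank lightly on it and turn until it drops; it enters within 7 degrees either side, each quarter turn. The shaft does not turn under a lightly resting crank.
- ram: Grey ram between the columns, with a pressure foot on disc springs under it; goes down 12 mm for each clockwise turn (seen from above) of the shaft. The screw turns stiffly (0.3 N m) and stays where left; load adds 0.19 N m per 100 N, felt best while turning slowly. Origin at the press's base: only its changes in height matter.
- pellet_die: Steel pellet die, 45 mm across, 37 mm high, standing in the ring on the press's base under the ram, with a dark 24 mm plunger head on top that goes down with about 6 N. Origin: centre of its underside. How deep its plunger goes differs by up to 6 mm and is not measured: it is home 1.8 to 2.6 turns from the start, where resistance begins to rise.
- crank: Loose steel crank, about 0.45 kg, lying with its handle up. Origin: centre of the hub's underside (mouth of the socket), z up, x along the arm to the handle. Hub: 34 mm square (sides along x and y), 42 mm high; square socket in its underside, 18 mm wide, 27 mm deep, flats along x and y. Arm: 16 mm wide, 9 mm thick, level with the underside. Fitted, it stands on the collar, held by nothing but its weight.
- handle_mid (a point): Middle of the crank's handle, 60 mm from the hub's axis along the crank's x and 34 mm above its underside. The handle is an upright black sleeve, 20 mm thick, from 12 to 54 mm above the underside, and spins freely on its pin.
- foot_face (a point): Centre of the pressure foot's underside (34 mm across), which pushes on the plunger. With the plunger home its springs give: each tenth of a turn adds about 24 N. Firm means 55 to 135 N, that is 0.2 to 0.45 turn past home (best a third of a turn, 0.2 N m more on the crank than before); more than 170 N strains the press.
- bottle_amber: Amber glass bottle with a black cap, 56 mm across, 112 mm high, standing; origin under its centre. Leave alone.
- bottle_white: White plastic bottle with a red cap, 62 mm across, 125 mm high, standing; origin under its centre. Leave alone.
- beaker: Small glass beaker, 44 mm across, 57 mm high, standing; origin under its centre. Leave alone.
- notebook: Black lab notebook, 210 x 153 x 16 mm, lying flat; origin under its centre. Leave alone.
- bench_timer: White countdown timer, 62 mm square, 19 mm high; origin under its centre. Leave alone.
- dish: Petri dish with lid, 60 mm across, 16 mm high; origin under its centre. Leave alone.
- steel_spatula: Steel spatula, 167 mm long, lying at the front edge; origin under its middle. Leave alone.

How it is judged (in metres and radians):
On the way, in this order (a step that is already met when the one before it is completed fails the run):
1. the crank is fitted right down on the square shaft end (distance between crank and shaft_collar below 0.005 m and angle between crank's own z axis and vertical below 0.12 rad), for 0.2 s.
2. the press has gone firm on the die: the ram presses on its plunger with more than 55 N (contact force between ram and pellet_die above 55 N), for 0.1 s.
At the end, for the whole second after the job is handed in: The crank stands on the shaft, its underside within 5 mm of the collar and upright within 7 degrees, at rest; the press is firm on the die, the plunger home: its foot presses with 55 to 135 N (all of step 1 and contact force between ram and pellet_die between 55 and 135 N and linear speed of crank below 0.02 m/s); the robot touches nothing.
It fails at once if the crank is forced against the shaft or the press with more than 60 N before it is seated (distance between crank and shaft_collar above 0.006 m and contact force between crank and press above 60 N).
It fails at once if the press is strained: its foot presses on the die with more than 170 N (contact force between ram and pellet_die above 170 N).
It fails at once if a thing standing around is shifted by more than 20 mm (distance of any of bottle_amber, bottle_white, beaker, notebook, bench_timer, dish, steel_spatula from where it was at the start of the episode above 0.02 m).
It also fails if it takes over 72 s, if anything falls off the work surface, if the arm or the gripper's body presses on something with over 40 N, if the wrist force passes 120 N, or if a joint passes its speed limit or range.

## Working session

There is one attempt and no reset: what is moved stays moved. The work goes in short steps, each a Python script; the robot and the scene stay as the last script left them, time stands still between calls to the robot, and variables do not carry over. Pictures are saved under pics/ and viewed, at most 10 in all, crops included, and the job is handed in when it is done.

```bash
ls; mkdir -p pics; python3 - <<'E'
from rig import bot
import cv2
for n in("scene","side"):
    p,d=bot.read_camera(n); cv2.imwrite(f"pics/{n}0.png",p)
    import numpy as np; np.save(f"pics/{n}0.npy",d)
    print(n,bot.calibration(n))
print(bot.current_time_s(),bot.current_tcp_rot())
E
```

```text
pics
scene {'camera_matrix': array([[496.27621433,   0.        , 316.55881419],
       [  0.        , 496.27621433, 202.80774647],
       [  0.        ,   0.        ,   1.        ]]), 'k1': -0.14233342407363211, 'rvec': array([ 2.2369246 , -0.86850415,  0.33093638]), 'tvec': array([-298.42886429,  390.72909752, 1375.39829371])}
side {'camera_matrix': array([[433.65765517,   0.        , 318.83739166],
       [  0.        , 433.65765517, 205.98937252],
       [  0.        ,   0.        ,   1.        ]]), 'k1': 0.002826088407467414, 'rvec': array([ 0.57668834, -2.39246606,  1.4957269 ]), 'tvec': array([ 499.19347318,  199.09733241, 1406.60029181])}
0.1 [-2.17687463e-04  1.32484549e-01  9.91184594e-01 -9.47185964e-04]
```

View pics/scene0.png

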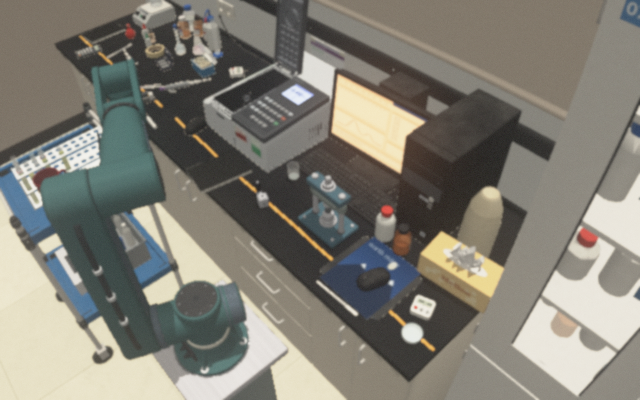

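View pics/side0.png

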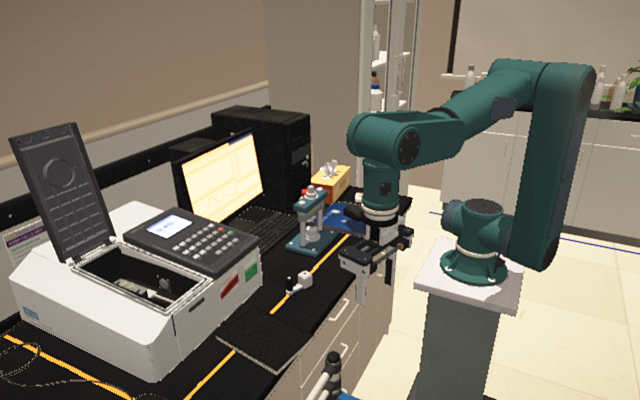

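The scene view shows the crank at about (263,199) and the press at (328,205). In the side view the crank is at about (298,282) and the press at (312,225). I'll enlarge both.

```bash
cat > h.py <<'E'
import numpy as np,cv2
from rig import bot
from scipy.spatial.transform import Rotation as R
def ray(cal,uv):
    K=cal["camera_matrix"]; p=cv2.undistortPoints(np.array([[uv]],float),K,np.array([cal["k1"],0,0,0.]))[0,0]
    M=cv2.Rodrigues(cal["rvec"])[0]; t=cal["tvec"]
    return -M.T@t, M.T@np.array([p[0],p[1],1.])
def at_z(cal,uv,z):
    o,d=ray(cal,uv); return o+d*(z-o[2])/d[2]
def at_d(cal,uv,dep):
    o,d=ray(cal,uv); return o+d*dep
def down(yaw):  # tool pointing down; tool x axis at world angle yaw
    q=(R.from_euler('z',yaw)*R.from_euler('x',np.pi)).as_quat(); return [q[3],q[0],q[1],q[2]]
E
python3 - <<'E'
import cv2,numpy as np
a=cv2.imread("pics/scene0.png")[160:250,240:370]; a=cv2.resize(a,None,fx=6,fy=6,interpolation=cv2.INTER_CUBIC)
cv2.imwrite("pics/c1.png",a)
b=cv2.imread("pics/side0.png")[175:300,260:350]; b=cv2.resize(b,None,fx=4.8,fy=4.8,interpolation=cv2.INTER_CUBIC)
cv2.imwrite("pics/c2.png",b)
E
```

```text
(no output)
```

View pics/c1.png

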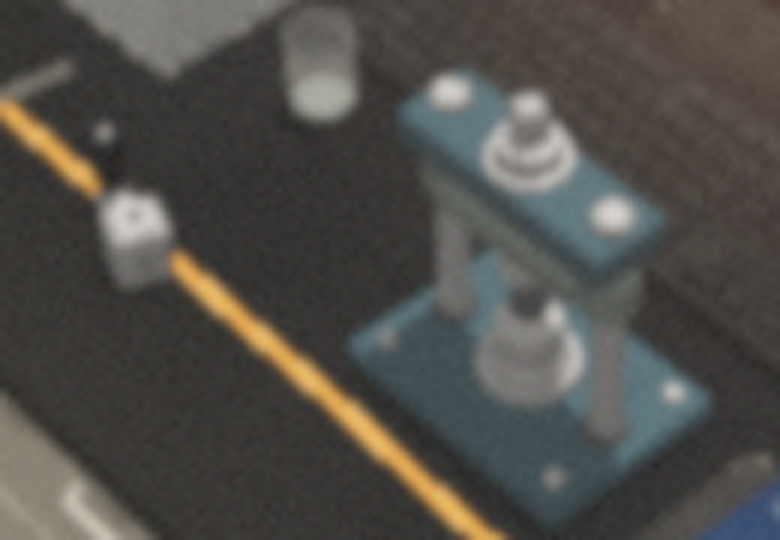

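View pics/c2.png

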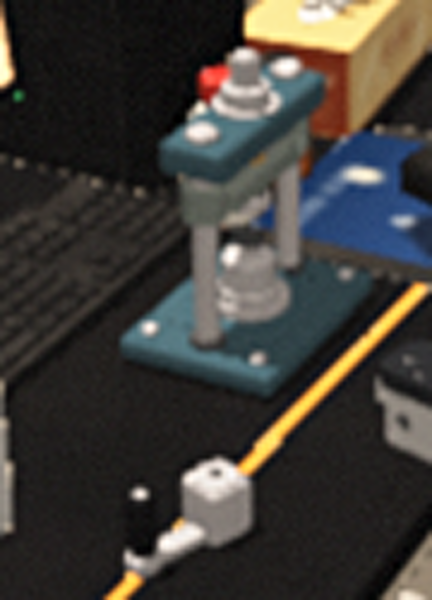

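```bash
python3 - <<'E'
from h import *
cs,cd=bot.calibration("scene"),bot.calibration("side")
np.set_printoptions(precision=1,suppress=True)
A=lambda x,y:(240+x/6,160+y/6)
B=lambda x,y:(260+x/4.8,175+y/4.8)
for n,a,b,z in [("shaft",A(530,98),B(243,53),224),("hub",A(135,213),B(217,471),42),("handle",A(104,131),B(140,494),55),("nut1",A(450,92),B(203,130),193),("nut2",A(613,213),B(287,66),193)]:
    print(n,at_z(cs,a,z),at_z(cd,b,z))
for n,u,z in [("beaker",(293,171),57),("white",(388,211),125),("amber",(403,229),112)]: print(n,at_z(cs,u,z))
print(bot.calibration("wrist"))
E
```

```text
shaft [541.6  95.7 224. ] [538.7 100.8 224. ]
hub [442.2 322.8  42. ] [439.9 324.7  42. ]
handle [463.5 378.1  55. ] [460.6 383.4  55. ]
nut1 [536.8 152.  193. ] [534.9 166.1 193. ]
nut2 [537.   29.6 193. ] [533.6  44.4 193. ]
beaker [590.6 333.5  57. ]
white [642.4 -69.3 125. ]
amber [ 630.1 -143.9  112. ]
{'camera_matrix': array([[315.1,   0. , 319. ],
       [  0. , 315.1, 203.8],
       [  0. ,   0. ,   1. ]]), 'k1': 0.011577710845759833, 'rvec': array([-2.3, -1.8, -0.2]), 'tvec': array([-548.7,  -27.5,  392.5])}
```

```bash
cat >> h.py <<'E'
def cam_in_tool():
    c=bot.calibration("wrist"); M=cv2.Rodrigues(c["rvec"])[0]; C=-M.T@c["tvec"]
    q=bot.current_tcp_rot(); T=R.from_quat([q[1],q[2],q[3],q[0]]).as_matrix()
    return T.T@(C-np.array(bot.current_eef_pos())), T.T@M.T, T
E
python3 - <<'E'
from h import *
np.set_printoptions(precision=2,suppress=True)
c,M,T=cam_in_tool(); print(c);print(M);print(T)
j0=bot.current_joints()
for yaw in np.arange(-180,180,45):
    print(yaw,[None if j is None else np.round(j,2) for j in (bot.solve_ik([540,98,330],down(np.radians(yaw))),bot.solve_ik([441,324,14],down(np.radians(yaw))))])
E
```

```text
[  81.96   -0.3  -179.1 ]
[[-0.   -0.96 -0.28]
 [ 1.   -0.   -0.  ]
 [ 0.   -0.28  0.96]]
[[-0.96  0.26 -0.  ]
 [ 0.26  0.96 -0.  ]
 [ 0.   -0.   -1.  ]]
-180 [array([ 0.08,  0.09,  1.12,  0.  ,  1.93, -1.49]), array([ 0.53,  0.2 ,  1.64,  0.  ,  1.31, -1.04])]
-135 [array([ 0.08,  0.09,  1.12,  0.  ,  1.93, -2.28]), array([ 0.53,  0.2 ,  1.64,  0.  ,  1.31, -1.83])]
-90 [None, None]
-45 [array([ 0.08,  0.09,  1.12, -0.  ,  1.93,  2.43]), None]
0 [array([ 0.08,  0.09,  1.12, -0.  ,  1.93,  1.65]), array([ 0.53,  0.2 ,  1.64, -0.  ,  1.31,  2.1 ])]
45 [array([ 0.08,  0.09,  1.12, -0.  ,  1.93,  0.86]), array([ 0.53,  0.2 ,  1.64, -0.  ,  1.31,  1.32])]
90 [array([ 0.08,  0.09,  1.12, -0.  ,  1.93,  0.08]), array([ 0.53,  0.2 ,  1.64, -0.  ,  1.31,  0.53])]
135 [array([ 0.08,  0.09,  1.12,  0.  ,  1.93, -0.71]), array([ 0.53,  0.2 ,  1.64,  0.  ,  1.31, -0.26])]
```

```bash
cat > look.py <<'E'
from h import *
import pickle
def proj(c,P): return cv2.projectPoints(np.array([P],float),c["rvec"],c["tvec"],c["camera_matrix"],np.array([c["k1"],0,0,0.]))[0][0,0]
def look(name,P,half=50,s=4):
    c=bot.calibration("wrist"); p,d=bot.read_camera("wrist")
    cv2.imwrite(f"pics/{name}_full.png",p); np.save(f"pics/{name}_d.npy",d); pickle.dump(c,open(f"pics/{name}.pkl","wb"))
    u,v=np.round(proj(c,P)).astype(int); u0=min(max(u-half,0),640-2*half); v0=min(max(v-half,0),400-2*half)
    print(name,"crop origin",u0,v0,"expected",u,v)
    return cv2.resize(p[v0:v0+2*half,u0:u0+2*half],None,fx=s,fy=s,interpolation=cv2.INTER_CUBIC)
E
python3 - <<'E'
from look import *
p=bot.current_eef_pos()
bot.move_pose([p[0]+100,p[1]-80,320],down(np.radians(110)))
bot.move_pose([540,98,262],down(np.pi/2))
a=look("w1",[540,98,224])
bot.move_pose([500,210,300],down(np.radians(80)))
bot.move_pose([441,324,130],down(np.radians(69.5)))
b=look("w2",[445,335,42])
cv2.imwrite("pics/w12.png",np.hstack([a,b])); print(bot.current_time_s(),bot.current_joints(),bot.current_contact_force())
E
```

```text
w1 crop origin 271 179 expected 321 229
w2 crop origin 268 144 expected 318 194
4.0417 [ 5.27759768e-01  1.07166001e-01  1.49551376e+00 -5.74852084e-04
  1.53553475e+00  8.87150904e-01] [0.45075221 0.13512641 0.09669311]
```

View pics/w12.png

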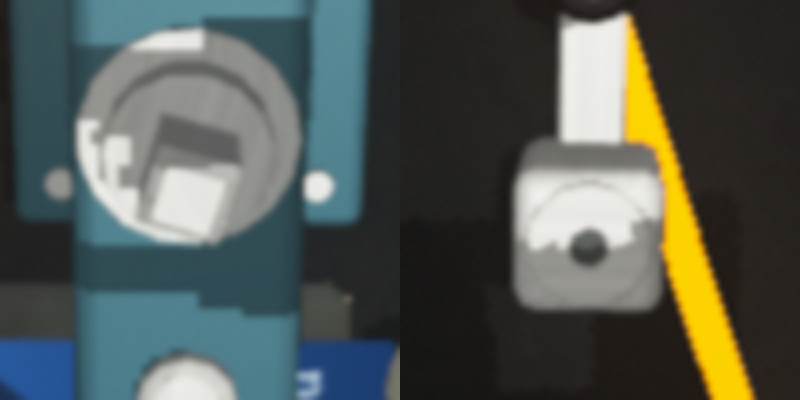

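```bash
python3 - <<'E'
from h import *
import pickle
np.set_printoptions(precision=1,suppress=True)
c=pickle.load(open("pics/w1.pkl","rb")); f=lambda x,y:(271+x/4,179+y/4)
q=[at_z(c,f(*k),224)[:2] for k in [(165,165),(228,178),(212,238),(150,222)]]
print("shaft",np.mean(q,0),[ (np.linalg.norm(q[i]-q[i-1]).round(1),np.degrees(np.arctan2(*(q[i]-q[i-1])[::-1])).round(1)) for i in range(4)])
print("collar",[at_z(c,f(*k),200) for k in [(77,138),(302,138),(189,28),(189,243)]])
d=np.load("pics/w1_d.npy"); print(d[229,318], at_d(c,(318.2,229.2),d[229,318]))
c=pickle.load(open("pics/w2.pkl","rb")); f=lambda x,y:(268+(x-400)/4,144+y/4)
h=at_z(c,f(588,247),42)
print("hub",h)
for x,y in [(515,230),(663,230),(589,308),(589,170)]: print(at_z(c,f(x,y),42))
a=at_z(c,f(594,25),9);b=at_z(c,f(592.5,135),9); print(a,b,np.degrees(np.arctan2(*(a-b)[:2][::-1])),np.degrees(np.arctan2(*(a-h)[:2][::-1])))
E
```

```text
shaft [538.1  97.8] [(np.float64(11.5), np.float64(75.8)), (np.float64(11.8), np.float64(-12.3)), (np.float64(12.1), np.float64(-103.6)), (np.float64(11.9), np.float64(164.6))]
collar [array([515.6, 102.2, 200. ]), array([560.8, 102.3, 200. ]), array([538.1, 124.9, 200. ]), array([538.1,  79.5, 200. ])]
231.45885 [538.1  97.9 224.1]
hub [438.8 326.1  42. ]
[425.1 335.5  42. ]
[455.7 323.9  42. ]
[433.9 312.7  42. ]
[445.2 342.4  42. ]
[455.8 367.9   9. ] [446.1 343.3   9. ] 68.46791903070373 67.81165110032791
```

```bash
python3 - <<'E'
from h import *
np.set_printoptions(precision=2,suppress=True)
Y=np.radians(68.3)
bot.move_pose([439.2,326.8,75],down(Y)); bot.servo_line([439.2,326.8,12],speed=80,f_stop=10)
print(bot.current_eef_pos())
bot.move_gripper(20,45); print("open",bot.current_opening(),bot.current_grasp_force())
bot.servo_line([439.2,326.8,60],speed=80); print("open",bot.current_opening(),bot.current_contact_force())
bot.servo_line([439.2,326.8,280],speed=200)
Q=down(np.radians(166.5))
bot.move_pose([538.1,97.9,280],Q); bot.servo_line([538.1,97.9,242],speed=80); bot.sleep(.2)
print("free",bot.current_contact_force(),bot.current_moment(),bot.current_joints())
r=bot.servo_line([538.1,97.9,213],speed=15,f_stop=6)
print(r,bot.current_eef_pos(),bot.current_contact_force(),bot.current_moment(),bot.current_time_s())
E
```

```text
[439.59 327.04  12.43]
open 33.8023398344897 44.99467492103577
open 34.010737851083455 [-0.2  -0.61 -4.76]
free [-0.14  0.18 -4.54] [ 0.01 -0.06  0.06] [ 0.08  0.08  1.31  0.    1.75 -1.26]
False [538.12  97.9  213.04] [ 0.8  -0.49 -3.9 ] [ 0.05 -0.12 -0.03] 13.0583
```

```bash
python3 - <<'E'
from look import *
np.set_printoptions(precision=2,suppress=True)
r=bot.servo_line([538.1,97.9,211],speed=10,f_stop=8)
print(r,bot.current_eef_pos(),bot.current_contact_force(),bot.current_time_s())
cs=bot.calibration("side"); p,d=bot.read_camera("side"); u,v=proj(cs,[538,98,215]).astype(int); print(u,v)
a=cv2.resize(p[v-50:v+50,u-50:u+50],None,fx=5,fy=5,interpolation=cv2.INTER_CUBIC)
cv2.imwrite("pics/s2.png",a)
E
```

```text
False [538.26  97.92 211.96] [-0.24  0.11  1.13] 13.4083
311 188
```

View pics/s2.png

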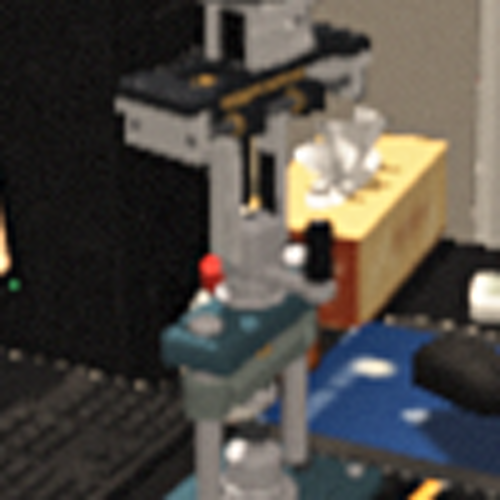

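The crank sits flush on the collar: the hub base is at crop (255,285), and the force changed from carrying its weight to resting. Next I'll wind the first stroke.

```bash
cat > wind.py <<'E'
from h import *
np.set_printoptions(precision=2,suppress=True)
C=[538.1,97.9,214]
def turn(q6):
    j=list(bot.current_joints()) if False else list(np.load("J.npy")); j[5]=q6; bot.move_joints(j)
def rd(tag=""):
    print(tag,"q6 %.3f Mz %.3f tau6 %.3f Fz %.2f open %.1f t %.1f"%(bot.current_joints()[5],bot.current_moment()[2],bot.current_tau()[5],bot.current_contact_force()[2],bot.current_opening(),bot.current_time_s()))
E
python3 - <<'E'
from wind import *
bot.move_gripper(50); bot.servo_line(C,speed=60)
J=list(bot.solve_ik(C,down(np.radians(166.5)))); np.save("J.npy",J); turn(J[5]); rd("free")
bot.move_gripper(20,60); rd("grip")
q=J[5]
for t in [q+.1,q+.2,q+.3,q+.5,1.0,2.45]: turn(t); rd()
print(bot.current_eef_pos(),bot.current_contact_force())
E
```

```text
free q6 -1.259 Mz 0.005 tau6 -0.000 Fz 0.30 open 50.5 t 14.4
grip q6 -1.259 Mz -0.023 tau6 -0.008 Fz -0.17 open 33.8 t 14.8
 q6 -1.161 Mz 0.000 tau6 0.082 Fz -0.31 open 33.2 t 15.1
 q6 -1.063 Mz 0.024 tau6 0.068 Fz -1.58 open 33.5 t 15.3
 q6 -0.963 Mz -0.042 tau6 0.064 Fz -1.25 open 33.6 t 15.6
 q6 -0.764 Mz -0.023 tau6 0.068 Fz -2.60 open 33.8 t 15.9
 q6 0.998 Mz 0.237 tau6 0.257 Fz -2.64 open 33.6 t 17.4
 q6 2.448 Mz 0.150 tau6 0.243 Fz -2.44 open 34.0 t 18.8
[538.72  98.   213.96] [ 5.41  2.09 -2.44]
```

```bash
cat >> wind.py <<'E'
def regrip(q6):
    bot.move_gripper(56); turn(q6); bot.move_gripper(20,60); rd("regrip")
E
python3 - <<'E'
from wind import *
L=2.45-1.5*np.pi
regrip(L); turn(0); rd(); turn(2.45); rd()
regrip(L)
for q in np.arange(L+.4,L+2.0,.4): turn(q); rd()   # baseline
q=bot.current_joints()[5]
for k in range(6): q+=.06; turn(q); rd("slow")
E
```

```text
regrip q6 -2.263 Mz 0.093 tau6 0.100 Fz -1.29 open 33.8 t 23.7
 q6 -0.000 Mz 0.240 tau6 0.254 Fz -1.72 open 33.6 t 25.6
 q6 2.450 Mz 0.296 tau6 0.256 Fz -2.16 open 33.6 t 27.7
regrip q6 -2.263 Mz 0.076 tau6 0.137 Fz 0.35 open 33.9 t 32.7
 q6 -1.865 Mz -0.026 tau6 0.051 Fz -0.23 open 33.2 t 33.1
 q6 -1.466 Mz 0.062 tau6 0.054 Fz -0.52 open 33.9 t 33.6
 q6 -1.066 Mz -0.019 tau6 0.058 Fz 0.18 open 33.6 t 34.1
 q6 -0.666 Mz 0.054 tau6 0.058 Fz -1.92 open 33.5 t 34.5
slow q6 -0.609 Mz -0.005 tau6 0.096 Fz -1.20 open 34.3 t 34.8
slow q6 -0.548 Mz 0.044 tau6 0.076 Fz -1.22 open 33.6 t 35.0
slow q6 -0.488 Mz 0.036 tau6 0.075 Fz -1.48 open 33.7 t 35.3
slow q6 -0.428 Mz 0.117 tau6 0.075 Fz -1.58 open 33.7 t 35.5
slow q6 -0.368 Mz 0.037 tau6 0.075 Fz -0.77 open 33.4 t 35.8
slow q6 -0.308 Mz -0.021 tau6 0.074 Fz -1.24 open 33.7 t 36.0
```

```bash
python3 - <<'E'
from wind import *
from look import proj
ims=[]
for n in("scene","side"):
    c=bot.calibration(n); p,d=bot.read_camera(n); p0=cv2.imread(f"pics/{n}0.png"); u,v=proj(c,[538,98,90]).astype(int)
    ims.append(np.hstack([cv2.resize(x[v-30:v+30,u-40:u+40],None,fx=5,fy=5,interpolation=cv2.INTER_CUBIC) for x in(p0,p)]))
cv2.imwrite("pics/ram.png",np.vstack(ims))
rd("rest")
q=bot.current_joints()[5]
bot.servo_line([538.1,97.9,213.5],attitude=down(np.radians(166.5)-(q+.4+1.259)),speed=.5); rd("line .4 rad")
for i in range(3): bot.sleep(.02); rd()
E
```

```text
rest q6 -0.309 Mz 0.126 tau6 0.039 Fz -0.95 open 33.4 t 36.1
line .4 rad q6 0.089 Mz 0.106 tau6 0.135 Fz 0.64 open 33.6 t 36.7
 q6 0.089 Mz 0.131 tau6 0.128 Fz 0.66 open 33.5 t 36.7
 q6 0.089 Mz 0.102 tau6 0.126 Fz 0.03 open 33.2 t 36.7
 q6 0.089 Mz 0.070 tau6 0.125 Fz 0.22 open 33.9 t 36.7
```

View pics/ram.png

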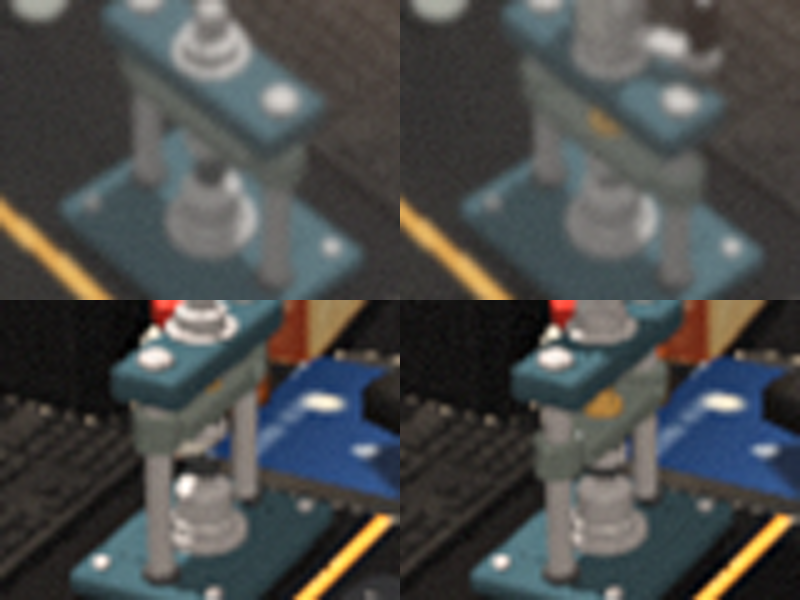

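The ram has dropped about 19 mm as expected, with the foot on the plunger. After equal small steps tau6 repeats to about 0.001 N·m, so I'll use it to find where the resistance starts to rise.

```bash
cat >> wind.py <<'E'
def creep(q_end,step=.2,lim=.09,base=None):
    q=bot.current_joints()[5]; n=int(round((q_end-q)/step)); log=[]
    for k in range(n):
        q+=(q_end-q)/(n-k); turn(q); log.append((q,bot.current_tau()[5],np.mean([bot.current_moment()[2] for _ in range(5)])))
        b=base if base is not None else np.median([l[1] for l in log[1:6]])
        if len(log)>6-3*(base is not None) and log[-1][1]>b+lim: print("STOP"); break
    print(*["%.2f:%.3f/%.2f"%l for l in log]); print("t",bot.current_time_s())
    return b
E
python3 - <<'E'
from wind import *
creep(2.45)
E
```

```text
0.29:0.024/-0.06 0.48:0.019/-0.01 0.68:0.020/-0.01 0.88:0.024/-0.04 1.07:0.020/0.00 1.27:0.025/-0.02 1.47:0.027/-0.06 1.66:0.028/0.01 1.86:0.028/-0.02 2.06:0.029/-0.07 2.25:0.030/-0.06 2.45:0.047/-0.07
t 40.4417
  return _methods._mean(a, axis=axis, dtype=dtype,
  ret = ret.dtype.type(ret / rcount)
```

```bash
python3 - <<'E' 2>/dev/null
from wind import *
L=2.45-1.5*np.pi
regrip(L); creep(L+1.6,base=.028,lim=.09)
E
```

```text
regrip q6 -2.262 Mz 0.068 tau6 0.059 Fz -0.79 open 33.3 t 45.4
-2.06:0.069/-0.00 -1.86:0.058/-0.06 -1.66:0.055/-0.00 -1.46:0.054/0.01 -1.26:0.055/-0.03 -1.06:0.058/-0.05 -0.86:0.060/0.01 -0.66:0.025/-0.02
t 47.85
```

```bash
cat >> wind.py <<'E'
def slow(dq,T=1.0,s=[1]):
    q=bot.current_joints()[5]; x=bot.current_eef_pos(); d=.5 if x[0]<538.1 else -.5
    bot.servo_line([x[0]+d,x[1],x[2]],attitude=down(np.radians(166.5)-(q+dq+1.259)),speed=.5/T)
    t=bot.current_tau()[5]; m=bot.current_moment()[2]; print("slow q6 %.3f tau %.3f Mz %.3f t %.2f"%(bot.current_joints()[5],t,m,bot.current_time_s())); return t
E
python3 - <<'E' 2>/dev/null
from wind import *
slow(.2); slow(.2)
E
```

```text
slow q6 -0.475 tau 0.085 Mz 0.014 t 48.20
slow q6 -0.281 tau 0.089 Mz 0.031 t 48.54
```

```bash
python3 - <<'E' 2>/dev/null
from wind import *
q=bot.current_joints()[5]
turn(q-1.5); rd("back"); turn(q); rd("fwd"); rd()
E
```

```text
back q6 -1.783 Mz -0.159 tau6 -0.198 Fz -1.24 open 33.6 t 49.9
fwd q6 -0.282 Mz 0.331 tau6 0.301 Fz -1.87 open 33.6 t 51.2
 q6 -0.282 Mz 0.331 tau6 0.301 Fz -1.87 open 33.6 t 51.2
```

```bash
python3 - <<'E' 2>/dev/null
from wind import *
q=-.282
turn(q-.6); rd("back"); turn(q+.9); rd("fwd")
E
```

```text
back q6 -0.882 Mz -0.118 tau6 -0.102 Fz -0.29 open 33.6 t 51.9
fwd q6 0.616 Mz 0.408 tau6 0.364 Fz -0.95 open 33.2 t 53.2
```

```bash
python3 - <<'E' 2>/dev/null
from wind import *
from look import proj
turn(-.05); turn(1.316); rd("fwd")
bot.move_gripper(58); rd("open"); bot.servo_line([538.1,97.9,340],speed=120); rd("up")
p,d=bot.read_camera("side"); u,v=proj(bot.calibration("side"),[538,98,160]).astype(int)
cv2.imwrite("pics/end.png",cv2.resize(p[v-50:v+50,u-50:u+50],None,fx=5,fy=5,interpolation=cv2.INTER_CUBIC))
E
```

```text
fwd q6 1.314 Mz 0.371 tau6 0.407 Fz -2.28 open 33.5 t 55.1
open q6 1.316 Mz -0.005 tau6 -0.000 Fz -0.61 open 58.0 t 55.7
up q6 1.316 Mz 0.008 tau6 -0.000 Fz 0.32 open 58.0 t 56.9
```

View pics/end.png

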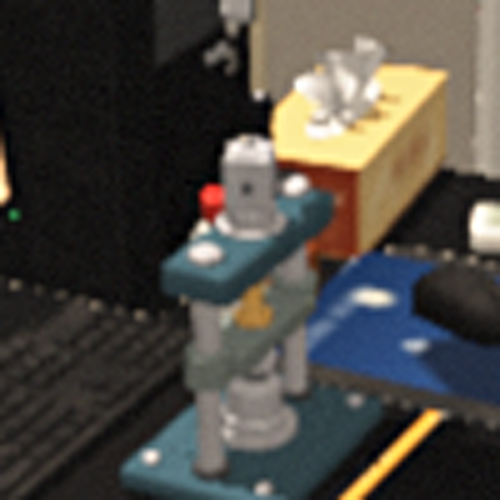

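The crank stands upright on the collar, with the hub at crop (248,185). The ram is down on the die, the torque rise matches about 85 N, and the gripper is clear. I'm handing in.

```bash
python3 -c "
from rig import bot
print(bot.finish_job())"
```

```text
the job is handed in; nothing more can be done
None
```

I fitted the crank right down on the shaft and wound it until the press went firm at about 85 N (estimated from the torque rise), then handed the job in at about 57 s with the gripper clear; no verdict came back.

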